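# Survey a shielded culture dish with a hand-held contamination probe

### The arm

A 7-joint arm with a two-finger parallel gripper is mounted at the origin on the work surface; the furniture and walls round the work are solid. World frame = base frame: x ahead of the robot, y to its left, z up, the work surface at z = 0. Lengths are in mm, angles in rad, forces in N, time in s.
With the tool pointing down it reaches from about 400 to 850 mm from the base axis. Payload 10.4 kg.
Tool frame: the origin (TCP) lies on the centre line of the jaws, within the pads' length; the fingertips stand 11 mm ahead of it and the grasp point (between the pads) lies 8 mm behind it; z points along the fingers, y is the line along which they close (so a half turn about z gives the same grasp; the last joint's range is limited). The gripper opens to 85 mm and grips with 20 to 120 N. Pads are 22 mm wide; open, the fingers measure 114 mm over their backs; the gripper's body (76 mm by 85 mm) begins 54 mm behind the grasp point. The pads swing forward as they close: fully open they stand 13 mm farther back than shut.
Start: joints at [-1.293, 0.332, -0.065, 1.46, 0.022, 1.35, -0.088], TCP at [185.164, 596.962, 242.338] pointing down, gripper open.
Joint ranges: [-2.6, 2.6], [-0.5, 2.12], [-1.47, 1.34], [0.16, 2.42], [-1.27, 4.41], [0.06, 2.06], [-2.6, 2.6]. Speed limits (rad/s): [2.22, 2.22, 2.79, 2.79, 3.14, 3.14, 3.14].

### API

Orientations are given as a 3x3 rotation matrix whose columns are the frame's x, y, z axes.
In Python, from rig import robot, cams, job_done gives the robot as it stands (robot), with the cameras (cams) and the job as plain functions.
- The arm moves only by the tool send_path, called after "Emit:" by a JSON object that holds its "name" and its "arguments", one argument or row to a line. Schema: {"type":"object","properties":{"increments":{"type":"string"},"clamp_n":{"type":"number"},"only":{"type":"string"},"quiet":{"type":"boolean"},"lines":{"type":"string"}},"required":["increments"],"additionalProperties":false}. increments is a string of 1 to 8 rows, parted by semicolons, with the numbers parted by spaces; each row has 7 numbers: the opening from 0.0 (shut) to 1.0 (fully open), then dx, dy, dz in mm, then a rotation vector rx, ry, rz in rad; each row is the pose to reach, as a shift and turn from the pose commanded when the call began, along the tool's axes at that moment; what a row does not reach only later rows make up. A row lasts 1/10 s, in which the tool goes at most 50 mm and 0.15 rad, less where a joint would pass 70% of its speed; a pose out of reach is approached as far as the arm can. The fingers move at their own pace and stop on an object; clamp_n is the grip in N (left out, the last holds). Time passes only in rows, so rows that do not move let the fingers close. The tool returns the time, the measured TCP pose, the force, the opening and the grip force at its end. only (a regular expression) keeps the lines of the reply that match it, lines (a string "A,B") keeps lines A to B, and quiet returns only ok. Input that does not fit is refused with a message, and nothing moves.
- robot.sense(): the state, without advancing time (a new reading comes with each control period).
- cams.read_camera(name): name is "side" or "top" or "wrist"; returns the picture (480x640x3 uint8, blue, green, red); there is no depth.
- cams.calibration(name): a dict with "fov_y" (degrees; the focal length in pixels is half the picture's height over the tangent of half this angle, whatever the lens; pixels are square), "cx", "cy" (the principal point, pixels), "R" (3x3) and "t" (3): a world point X has camera coordinates R X + t. Camera axes: x right, y down, z forward; pixel columns grow to the right and rows downward; lengths in mm; the calibration is good to about 2 mm. A picture is of the moment at which its call begins: read the wrist's pose just before it. calibration takes no time and is no camera call; for the wrist camera it gives the pose at the moment of the call.
- job_done(): hands the job in; it is judged then, once.
The state is a dict: "clock": time; "joint_positions": joint angles; "qd": joint speeds; "tau": joint torques, N m; "ee_pos": TCP position; "orientation": TCP orientation; "ft_force": force on the tool from outside, world axes, zero at the start; "moment": the same for the moment, N m; "gripper_width": opening from 0.0 (shut) to 1.0 (fully open); "gripper_force": force on a finger pad.
Only numpy, scipy, OpenCV 4.12 (cv2) and the standard library are available. Lean on these libraries where they do the work, as an engineer would, in place of code of your own. Each camera call takes 0.05 s, during which the arm holds its last target. There are 200 camera calls.

### The job

Swing the lid of the clear shield box up until it stands upright or a little beyond, then lift the contamination probe by its handle out of its charging dock and carry it, clear of the tube rack, into the open box. Finish still holding the probe there for the reading: level, window down, centred over the dish and square with the box, about one centimetre above the dish. The probe must never touch the dish or the box (it would be contaminated), and the dish, the tube rack with its tubes and the timer stay undisturbed.

Things in the scene. Friction and masses are not known exactly. Their poses are not given: they have to be found in the camera images.
- shield_box: Clear acrylic box, 146 (x) x 112 (y) x 60 mm, fixed; walls and opaque white floor 8 mm thick: inside 130 x 96 mm, 52 mm deep. Origin: centre of its underside, z up. The lid is hinged on the rim at its +x end, away from the robot. It may be yawed 0.2 rad; it and the dock may stand on either side of the tube rack.
- shield_lid (a joint): Opening angle of the box's clear acrylic lid (146 x 112 x 8 mm, 0.16 kg): 0 = shut (start), lying on the rim at 60 mm; pi/2 = upright; stop at 1.95. A stiff hinge holds it at any angle; about 3 N at the pull moves it. Standing open, its top edge is about 205 mm above the table: bring the probe in from above or from the robot's side.
- lid_pull (a point): Centre of the lid's black pull: a roller along the box's y, 18 mm diameter, 30 mm long, on a narrow web; 128 mm from the hinge axis along the lid, 28 mm above the lid's top. Lid shut: x -55, y 0, z 96 mm in the box's frame. Pinched by its end faces (fingers closing along the box's y) it pivots between the fingers as the lid swings. The frame turns with the lid.
- lid_hinge (a point): Point on the lid's hinge axis, midway along it: x +73, y 0, z 60 mm in the box's frame. The axis runs along the box's y.
- sample_dish: Pink culture dish with its lid, 52 mm diameter, 14 mm tall, 21 g, loose, flat on the floor of the box within 13 mm of its middle. Origin: centre of its underside (8 mm above the table).
- dock: Fixed grey charging dock, 113 x 79 mm, 26 mm tall, with an open rectangular pocket 89 (x) x 55 mm (y), 14 mm deep, its floor 12 mm above the table. Origin: centre of its underside, z up, slightly yawed.
- probe: Contamination probe, 0.28 kg, sitting loose in the dock's pocket (2.5 mm play), axes along the dock's; lifts straight up. Grey head 84 (x) x 50 (y) x 26 mm, window in its flat underside; black handle bar along x, 84 long, 22 wide (y), 20 mm tall, middle 64 mm above the underside, on two legs 67 mm apart, 28 mm gap below it. Origin: centre of the underside, z up. x and -x ends are equivalent.
- probe_grip (a point): Middle of the probe's handle bar, 64 mm above the probe's underside, on its axis; grip width 22 mm, fingers closing along the probe's y.
- tube_rack: Orange tube rack between the dock and the box, 49 (x) x 160 (y) x 80 mm, loose, long side pointing away from the robot. Origin: centre of its underside.
- tube_1: 50 ml tube with orange screw cap standing in the rack, 33 mm diameter, 114 mm long, top 116 mm above the table. Origin: centre of its foot, 2 mm above the table.
- tube_2: A second tube like tube_1, in another hole of the rack.
- round_timer: Small white round timer, 50 mm diameter, 19 mm tall, loose on the table between the dock and the box. Origin: centre of its underside.

How it is judged:
By the outcome, as a careful person would: the job done as asked, in the order asked, and still so for the second after the job is handed in, while the arm keeps its last pose, push and grip.
It also fails if it takes over 67 s, if anything falls off the work surface, if the arm or the gripper's body presses on something with over 40 N, if the wrist force passes 120 N, or if a joint passes its speed limit or range.

## Working session

There is one attempt and no reset: what is moved stays moved. The work goes in short steps, Python scripts to look and compute and a tool call to move; the robot and the scene stay as the last step left them, time stands still between calls to the robot, and variables do not carry over. Pictures are saved under pics/ and viewed, at most 10 in all, crops included, and the job is handed in when it is done.

```bash
ls; mkdir -p pics; python3 - <<'E'
from rig import robot, cams, job_done
import cv2
s=robot.sense()
print(s['clock'],s['ee_pos'],s['orientation'],s['ft_force'],s['gripper_width'])
for n in ['top','side','wrist']:
    c=cams.calibration(n); print(n,c)
    cv2.imwrite(f'pics/{n}0.png',cams.read_camera(n))
E
```

```text
pics
rig.py
0.0 [185.06526966 596.58107079 241.50420133] [[-9.55112628e-01  2.96242695e-01 -3.64989704e-04]
 [ 2.96242908e-01  9.55111530e-01 -1.45064704e-03]
 [-8.11377138e-05 -1.49365692e-03 -9.99998881e-01]] [0.06512702 0.16076416 0.34469515] 1.0010552293561013
top {'fov_y': 53.258129080661064, 'cx': 317.05756606095844, 'cy': 241.84998960555836, 'R': array([[ 0.07471438, -0.99719428,  0.00461925],
       [-0.97505874, -0.07402513, -0.20923846],
       [ 0.20899333,  0.01112908, -0.97785374]]), 't': array([-46.29768791, 466.32992547, 946.623122  ])}
side {'fov_y': 44.74854228976666, 'cx': 323.62920976661894, 'cy': 231.61900989784556, 'R': array([[-0.9997396 , -0.01448473, -0.01763332],
       [ 0.00416637,  0.64387345, -0.76512066],
       [ 0.02243619, -0.76499489, -0.64364543]]), 't': array([ 489.737686  ,   87.81236304, 1067.27677738])}
wrist {'fov_y': 61.161982374394086, 'cx': 311.3765490303752, 'cy': 237.92412231013836, 'R': array([[ 0.29635541,  0.95507679, -0.00133907],
       [ 0.91733735, -0.28425425,  0.27873232],
       [ 0.26583014, -0.08383221, -0.9603679 ]]), 't': array([-625.32342306,  -37.46173698,  378.28883066])}
```

View pics/top0.png

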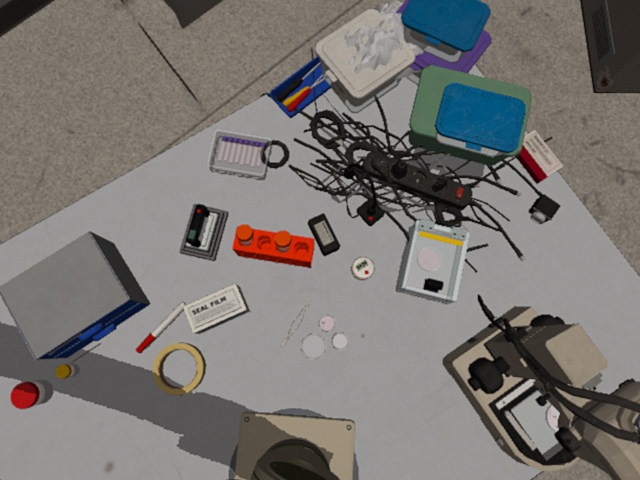

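View pics/side0.png

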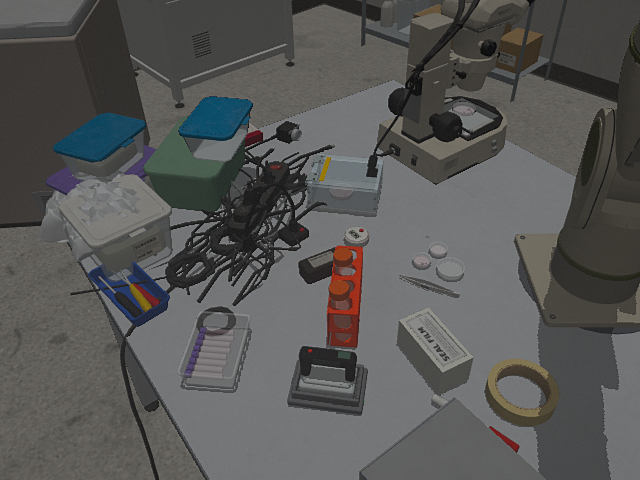

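Top picture: box at about (433,262) with its pull at (433,285) and the yellow hinge strip at the far end. The rack is at (273,247), the dock with the probe at (204,231) and the timer at (363,268). The side picture shows the same layout. I'll zoom in to get corners.

```bash
python3 - <<'E'
import cv2,numpy as np
t=cv2.imread('pics/top0.png'); s=cv2.imread('pics/side0.png')
f=lambda im,x,y:cv2.resize(im[y:y+75,x:x+100],(400,300),interpolation=cv2.INTER_CUBIC)
# top box tall: 2 halves
cv2.imwrite('pics/m1.png',np.vstack([np.hstack([cv2.resize(t[210:310,383:483],(400,400),interpolation=cv2.INTER_CUBIC),cv2.resize(t[185:285,155:255],(400,400),interpolation=cv2.INTER_CUBIC)])]))
cv2.imwrite('pics/m2.png',np.hstack([cv2.resize(s[145:245,300:400],(400,400),interpolation=cv2.INTER_CUBIC),cv2.resize(s[330:430,280:380],(400,400),interpolation=cv2.INTER_CUBIC)]))
E
```

```text
(no output)
```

View pics/m1.png

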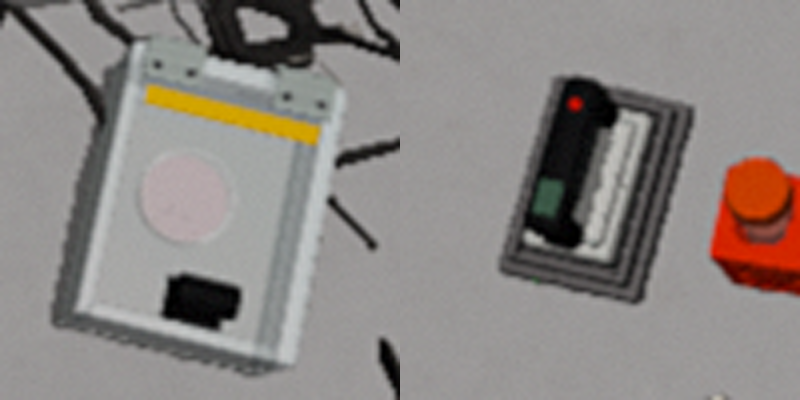

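View pics/m2.png

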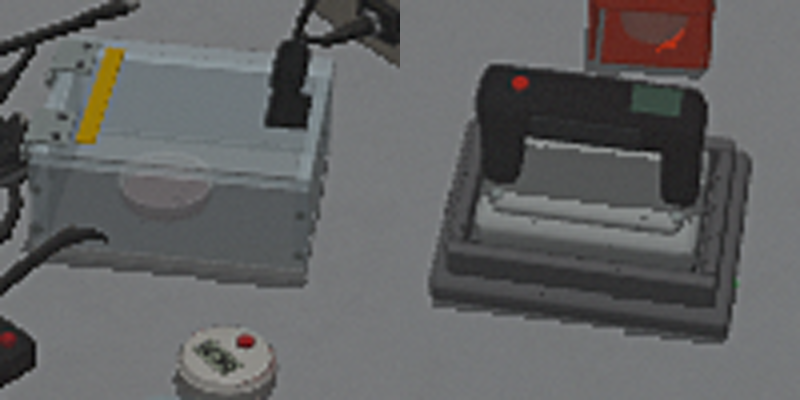

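```bash
cat > h.py <<'E'
import numpy as np
from scipy.optimize import least_squares
def proj(c,X):
    p=c['R']@np.asarray(X,float)+c['t']; f=240/np.tan(np.radians(c['fov_y'])/2)
    return np.array([c['cx'],c['cy']])+f*p[:2]/p[2]
def Rz(a): return np.array([[np.cos(a),-np.sin(a),0],[np.sin(a),np.cos(a),0],[0,0,1]])
def fit(obs,x0):  # obs: (cal, local xyz, pixel); pose x,y,yaw
    def r(p): return np.concatenate([proj(c,Rz(p[2])@np.array(l)+[p[0],p[1],0])-px for c,l,px in obs])
    s=least_squares(r,x0,loss='soft_l1',x_scale=[1,1,.01]); return s.x,r(s.x).reshape(-1,2).round(1).tolist()
def unproj(c,px,z):
    f=240/np.tan(np.radians(c['fov_y'])/2); C=-c['R'].T@c['t']
    d=c['R'].T@np.array([(px[0]-c['cx'])/f,(px[1]-c['cy'])/f,1]); return C+d*(z-C[2])/d[2]
E
python3 - <<'E'
from rig import robot, cams, job_done
from h import *
T=cams.calibration('top');S=cams.calibration('side')
tb=lambda x,y:(383+x/4,210+y/4); td=lambda x,y:(155+(x-400)/4,185+y/4)
sb=lambda x,y:(300+x/4,145+y/4); sd=lambda x,y:(280+(x-400)/4,330+y/4)
bt=[(T,(-73,56,68),tb(78,312)),(T,(-73,-56,68),tb(292,368)),(T,(-73,56,0),tb(55,325)),(T,(-73,-56,0),tb(257,375)),(T,(73,56,0),tb(110,68)),(T,(73,-56,68),tb(345,95)),(T,(-55,0,105),tb(205,285))]
bs=[(S,(-73,56,0),sb(303,285)),(S,(-73,56,68),sb(315,180)),(S,(-73,-56,68),sb(335,60)),(S,(73,56,0),sb(28,250)),(S,(-55,0,105),sb(292,42))]
dt=[(T,(56.5,39.5,26),td(555,75)),(T,(56.5,-39.5,26),td(693,105)),(T,(-56.5,-39.5,0),td(640,302)),(T,(-56.5,39.5,26),td(500,268))]
ds=[(S,(56.5,39.5,0),sd(432,305)),(S,(-56.5,39.5,0),sd(725,341)),(S,(-56.5,-39.5,26),sd(750,152)),(S,(56.5,-39.5,26),sd(470,122))]
for n,a in [('box t',bt),('box s',bs),('box',bt+bs),('dock t',dt),('dock s',ds),('dock',dt+ds)]:
    print(n,*fit(a,[550,-200 if 'b' in n else 200,0.0]))
print('dish',unproj(T,tb(187,197),20), 'rack tops', [unproj(T,p,116) for p in [(251,232),(283,239)]])
print('rack corners',[unproj(T,p,80) for p in [(234,240),(313,243),(313,266),(236,226)]],'timer',unproj(T,(363,266),19))
print(proj(T,[550,-100,200]))
E
```

```text
box t [ 4.45974167e+02 -2.54856337e+02 -1.78286649e-01] [[-1.0, -0.5], [0.4, -0.4], [-0.9, -0.0], [-0.1, 0.6], [-0.3, 0.1], [0.7, -1.3], [1.0, 2.3]]
box s [ 4.44383681e+02 -2.59086434e+02 -1.90785929e-01] [[0.0, -0.4], [-1.6, -0.5], [0.4, -0.5], [0.9, 0.6], [-0.1, 2.7]]
box [ 4.45446166e+02 -2.55557972e+02 -1.78981694e-01] [[-0.7, -0.2], [0.7, -0.1], [-0.6, 0.2], [0.2, 0.9], [0.0, 0.3], [1.1, -1.0], [1.3, 2.6], [-0.0, 0.4], [-1.7, 0.3], [-0.3, 0.2], [0.5, 1.9], [-0.5, 3.4]]
dock t [ 4.78083853e+02  2.32954867e+02 -1.65654396e-01] [[-0.2, -1.3], [0.4, -0.4], [1.3, 2.5], [-2.0, 0.2]]
dock s [ 4.79057695e+02  2.38733443e+02 -1.61994220e-01] [[-1.2, 0.8], [0.5, 2.9], [1.1, -4.2], [-0.5, -6.2]]
dock [ 4.78861191e+02  2.35483302e+02 -1.56193075e-01] [[-1.6, -1.6], [-0.9, -1.0], [0.5, 2.0], [-3.0, -0.0], [-0.8, -0.8], [0.7, 0.7], [1.0, -6.1], [-0.4, -7.7]]
dish [ 455.16285082 -252.90177176   20.        ] rack tops [array([464.08185962, 117.79248523, 116.        ]), array([454.90257047,  54.46926961, 116.        ])]
rack corners [array([453.08899129, 155.77710249,  80.        ]), array([458.97860035,  -3.47149735,  80.        ]), array([412.23891693,  -7.05682607,  80.        ]), array([482.29925811, 154.95815565,  80.        ])] timer [ 430.07512432 -111.97320033   19.        ]
[369.87703748 184.07221576]
```

Emit:
{"name": "send_path", "arguments": {
  "increments": "1 0 0 -40 0 0 0;1 -33 -22 -60 0 0 -0.05;1 -70 -47 -60 0 0 -0.1;1 -110 -74 -60 0 0 -0.14;1 -150 -100 -60 0 0 -0.14;1 -190 -127 -60 0 0 -0.14;1 -230 -154 -60 0 0 -0.14;1 -270 -181 -60 0 0 -0.14"
}}

```text
clock: 0.95
ee_pos: [390.3, 342.2, 302.3]
orientation: [[-0.987, 0.16, -0.0], [0.16, 0.987, 0.0], [0.0, 0.0, -1.0]]
ft_force: [1.2, 1.0, -0.0]
gripper_width: 0.999
gripper_force: 0.0
```

```bash
python3 - <<'E'
from rig import robot, cams, job_done
s=robot.sense();print(s['ee_pos'],s['orientation'].round(3).tolist(),s['joint_positions'])
E
```

```text
[390.29457265 342.23692976 302.29026286] [[-0.987, 0.16, -0.0], [0.16, 0.987, 0.0], [0.0, 0.0, -1.0]] [-0.92804403  0.06705043  0.12698341  1.65089426 -0.00872322  1.42406727
  0.60994041]
```

Emit:
{"name": "send_path", "arguments": {
  "increments": "1 -30 -26 0 0 0 0;1 -65 -57 30 0 0 0;1 -95 -83 60 0 0 0;1 -104 -92 70 0 0 0;1 -104 -92 70 0 0 0;1 -104 -92 70 0 0 0"
}}

```text
clock: 1.55
ee_pos: [477.1, 237.1, 232.4]
orientation: [[-0.987, 0.16, -0.0], [0.16, 0.987, 0.0], [0.0, 0.0, -1.0]]
ft_force: [-0.4, -0.1, 0.1]
gripper_width: 1.0
gripper_force: 0.0
```

```bash
python3 - <<'E'
from rig import robot, cams, job_done
import cv2,numpy as np,pickle
c=cams.calibration('wrist'); im=cams.read_camera('wrist'); pickle.dump(c,open('w1.pkl','wb'))
cv2.imwrite('pics/w1.png',im)
cv2.imwrite('pics/w1b.png',cv2.resize(im,(800,600),interpolation=cv2.INTER_CUBIC))
E
```

```text
(no output)
```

View pics/w1b.png

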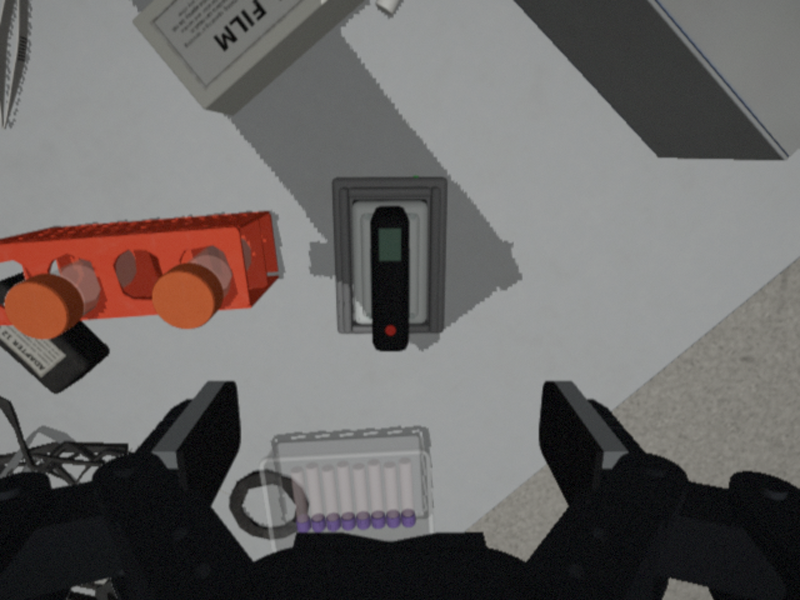

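Wrist picture (800-wide scale): dock rim corners at about (333,178), (447,178), (444,332) and (337,332). The handle bar spans x 372–409 and y 206–350. Rack caps are at (43,307) and (187,295).

```bash
python3 - <<'E'
from h import *; import pickle
c=pickle.load(open('w1.pkl','rb')); k=.8
U=lambda x,y,z:unproj(c,(k*x,k*y),z)[:2].round(1)
print('handle',U(390.5,206,86),U(390.5,350,86),U(372,278,86),U(409,278,86))
print('dock26',[U(*p,26) for p in [(333,178),(447,178),(444,332),(337,332)]])
print('head38',[U(*p,38) for p in [(352,200),(429,200),(352,324),(428,324)]])
print('rack80',[U(*p,80) for p in [(240,225),(272,212),(250,307)]],'tubes',[U(*p,116) for p in [(43,307),(187,295)]])
E
```

```text
handle [437.5 245. ] [520.1 231.6] [475.4 228.3] [478.8 248.9]
dock26 [array([420. , 210.2]), array([431.8, 283.1]), array([536.7, 267.4]), array([524.6, 192.7])]
head38 [array([434.8, 220.8]), array([442.6, 268.9]), array([516.4, 205.9]), array([524.7, 256.8])]
rack80 [array([435. , 160.2]), array([430.8, 179.5]), array([482.7, 154.4])] tubes [array([456.3,  62. ]), array([462. , 136.4])]
```

Emit:
{"name": "send_path", "arguments": {
  "increments": "1 -3 -25 0 0 0 0;1 -7 -65 0 0 0 0;1 -11 -110 0 0 0 0;1 -15 -155 0 0 0 0;1 -20 -200 0 0 0 0;1 -24 -245 0 0 0 0;1 -28 -290 0 0 0 0;1 -33 -335 0 0 0 0"
}}

```text
clock: 2.4
ee_pos: [456.5, -99.6, 233.5]
orientation: [[-0.988, 0.157, 0.002], [0.157, 0.988, 0.001], [-0.002, 0.001, -1.0]]
ft_force: [1.1, 0.4, -0.0]
gripper_width: 1.0
gripper_force: 0.0
```

Emit:
{"name": "send_path", "arguments": {
  "increments": "1 -4 -45 0 0 0 0;1 -8 -90 0 0 0 0;1 -12 -130 0 0 0 0;1 -15 -155 0 0 0 0.02;1 -15 -158 0 0 0 0.02;1 -15 -158 0 0 0 0.02;1 -15 -158 0 0 0 0.02"
}}

```text
clock: 3.1
ee_pos: [446.7, -255.9, 232.5]
orientation: [[-0.984, 0.177, 0.001], [0.177, 0.984, 0.001], [-0.0, 0.001, -1.0]]
ft_force: [0.5, 0.4, -0.0]
gripper_width: 1.004
gripper_force: 0.0
```

```bash
python3 - <<'E'
from rig import robot, cams, job_done
import cv2,numpy as np,pickle
c=cams.calibration('wrist'); im=cams.read_camera('wrist'); pickle.dump(c,open('w2.pkl','wb'))
cv2.imwrite('pics/w2.png',im)
cv2.imwrite('pics/w2b.png',cv2.resize(im,(800,600),interpolation=cv2.INTER_CUBIC))
E
```

```text
(no output)
```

View pics/w2b.png

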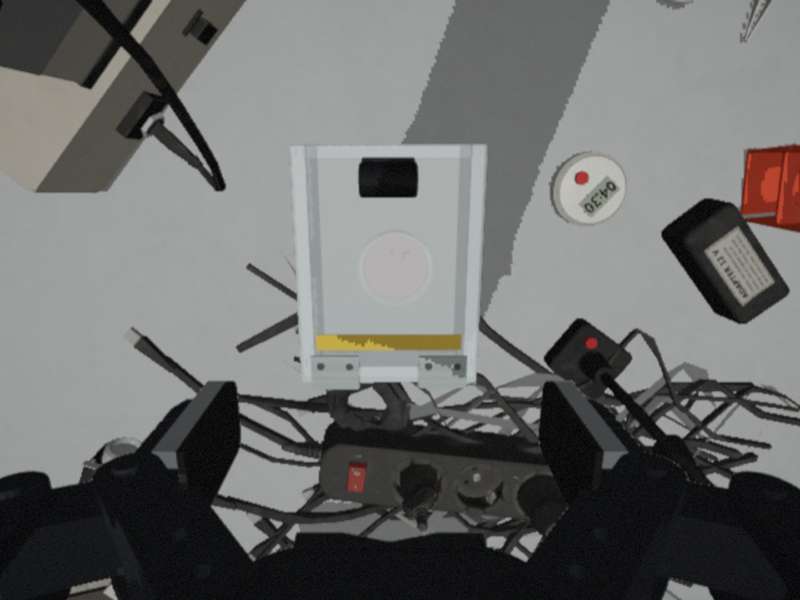

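Box corners are at (291,145), (487,145), (475,382) and (303,382). The pull spans x 359–417, y 157–197. The dish circle is centred at (396,267).

```bash
python3 - <<'E'
from h import *; import pickle
c=pickle.load(open('w2.pkl','rb')); k=.8
U=lambda x,y,z:unproj(c,(k*x,k*y),z)[:2].round(1)
P=lambda l,x,y:(c,l,(k*x,k*y))
b,r=fit([P((-73,-56,68),291,145),P((-73,56,68),487,145),P((73,56,68),475,382),P((73,-56,68),303,382)],[446,-256,-.18]); print(b,r)
B=lambda l:(Rz(b[2])@np.array(l,float)+[b[0],b[1],0]).round(1)
print('pull model',B((-55,0,96)),'seen ends',U(359,178,96),U(417,178,96),'end tops',U(388,157,103))
for z in (22,16): 
  d=U(396,267,z); print('dish',d,'local',(Rz(-b[2])@np.array([d[0]-b[0],d[1]-b[1],0])).round(1), U(360,267,z),U(432,267,z))
E
```

```text
[ 4.47501929e+02 -2.55199099e+02 -1.78045667e-01] [[-1.9, -0.5], [1.9, -0.5], [1.4, 1.0], [-1.4, 1.0]]
pull model [ 393.4 -245.5   96. ] seen ends [ 389.5 -260.5] [ 394.8 -231.1] end tops [ 381.8 -243.9]
dish [ 455.7 -251.8] local [7.5 4.8 0. ] [ 451.3 -276.2] [ 460.1 -227.4]
dish [ 457.1 -251.9] local [8.9 4.9 0. ] [ 452.6 -276.8] [ 461.5 -227.1]
```

Emit:
{"name": "send_path", "arguments": {
  "increments": "0.7 30 0.6 20 0 0 0;0.7 54.4 0.6 60 0 0 0;0.7 54.4 0.6 100 0 0 0;0.7 54.4 0.6 125 0 0 0;0.7 54.4 0.6 137 0 0 0;0.7 54.4 0.6 141.5 0 0 0;0.7 54.4 0.6 141.5 0 0 0"
}}

```text
clock: 3.85
ee_pos: [393.0, -247.1, 91.2]
orientation: [[-0.984, 0.179, 0.0], [0.179, 0.984, -0.0], [-0.0, -0.0, -1.0]]
ft_force: [0.2, 0.2, -0.7]
gripper_width: 0.697
gripper_force: 0.0
```

Emit:
{"name": "send_path", "arguments": {
  "increments": "0.3 0 0 0 0 0 0;0.2 0 0 0 0 0 0;0.2 0 0 0 0 0 0;0.2 0 0 0 0 0 0;0.2 0 0 0 0 0 0;0.2 0 0 0 0 0 0;0.2 0 0 0 0 0 0",
  "clamp_n": 25
}}

```text
clock: 4.55
ee_pos: [393.2, -247.1, 91.8]
orientation: [[-0.984, 0.18, 0.002], [0.18, 0.984, 0.001], [-0.002, 0.001, -1.0]]
ft_force: [-1.1, 3.5, 7.7]
gripper_width: 0.348
gripper_force: 27.6
```

```bash
python3 - <<'E'
from rig import robot, cams, job_done
import cv2
cv2.imwrite('pics/w3.png',cams.read_camera('wrist'))
E
```

```text
(no output)
```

View pics/w3.png

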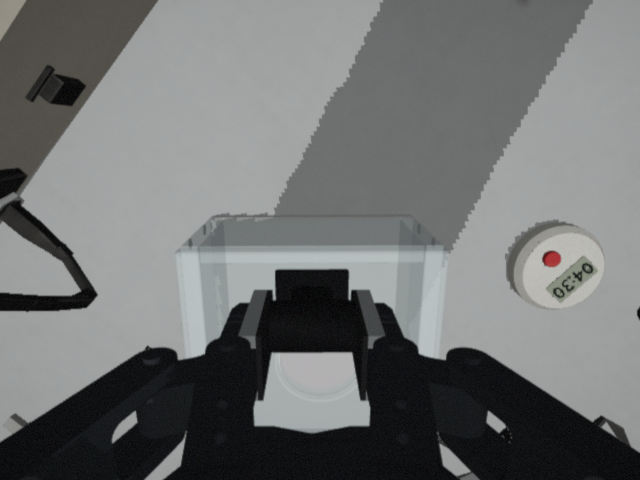

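The pull is pinched by its ends (opening 0.348, about 29.6 mm). I'll swing it along the hinge arc next.

Emit:
{"name": "send_path", "arguments": {
  "increments": "0.2 -4.2 0 -12.6 0 0 0;0.2 -9.7 0 -24.7 0 0 0;0.2 -16.4 0 -36.2 0 0 0;0.2 -24.1 0 -47 0 0 0;0.2 -32.9 0 -57 0 0 0;0.2 -42.7 0 -66 0 0 0;0.2 -53.3 0 -74 0 0 0;0.2 -64.6 0 -80.9 0 0 0",
  "clamp_n": 30
}}

```text
clock: 5.4
ee_pos: [456.0, -258.2, 172.2]
orientation: [[-0.984, 0.179, -0.002], [0.179, 0.984, 0.002], [0.002, 0.001, -1.0]]
ft_force: [-1.5, 4.1, -5.2]
gripper_width: 0.343
gripper_force: 30.0
```

```bash
python3 - <<'E'
import numpy as np
p=lambda t:np.array([-128*np.cos(t)+36*np.sin(t),128*np.sin(t)+36*np.cos(t)])
for a in np.arange(.9,1.86,.1): print(round(a,2),(p(a)-p(.8)).round(1))
E
```

```text
0.9 [12.   5.7]
1.0 [24.5 10.3]
1.1 [37.4 13.5]
1.2 [50.5 15.4]
1.3 [63.8 16.1]
1.4 [77.1 15.4]
1.5 [90.2 13.3]
1.6 [103.1  10. ]
1.7 [115.5   5.4]
1.8 [127.5  -0.4]
```

Emit:
{"name": "send_path", "arguments": {
  "increments": "0.2 -12 0 -5.7 0 0 0;0.2 -24.5 0 -10.3 0 0 0;0.2 -37.4 0 -13.5 0 0 0;0.2 -50.5 0 -15.4 0 0 0;0.2 -63.8 0 -16.1 0 0 0;0.2 -77.1 0 -15.4 0 0 0;0.2 -90.2 0 -13.3 0 0 0;0.2 -103.1 0 -10 0 0 0"
}}

```text
clock: 6.2
ee_pos: [558.7, -276.5, 182.7]
orientation: [[-0.984, 0.178, 0.0], [0.178, 0.984, 0.001], [0.0, 0.001, -1.0]]
ft_force: [-2.5, 5.2, 2.4]
gripper_width: 0.345
gripper_force: 29.4
```

Emit:
{"name": "send_path", "arguments": {
  "increments": "0.2 -11 0 4 0 0 0;0.2 -12.4 0 4.6 0 0 0;0.2 -12.4 0 4.6 0 0 0;0.5 -12.4 0 4.6 0 0 0;0.7 -12.4 0 4.6 0 0 0;0.7 -12.4 0 4.6 0 0 0;0.7 -12.4 0 4.6 0 0 0;0.7 -12.4 0 4.6 0 0 0"
}}

```text
clock: 7.0
ee_pos: [569.5, -279.9, 177.1]
orientation: [[-0.984, 0.18, -0.0], [0.18, 0.984, -0.0], [0.0, -0.0, -1.0]]
ft_force: [1.1, -0.2, -0.7]
gripper_width: 0.702
gripper_force: 0.0
```

Emit:
{"name": "send_path", "arguments": {
  "increments": "0.7 0 0 -20 0 0 0;0.7 0 0 -50 0 0 0;0.7 0 0 -85 0 0 0;0.7 5 15 -105 0 0 0;0.7 20 55 -110 0 0 0;0.7 36 98 -110 0 0 0;0.7 52 141 -110 0 0 0;0.7 68 184 -110 0 0 0"
}}

```text
clock: 7.8
ee_pos: [535.1, -85.0, 287.2]
orientation: [[-0.984, 0.18, 0.001], [0.18, 0.984, 0.0], [-0.0, 0.0, -1.0]]
ft_force: [1.8, 0.3, 0.7]
gripper_width: 0.699
gripper_force: 0.0
```

Emit:
{"name": "send_path", "arguments": {
  "increments": "0.7 16 43 0 0 0 0;0.7 32 86 0 0 0 0;0.7 48 129 0 0 0 0;0.7 64 172 0 0 0 0;0.7 80 215 0 0 0 0;0.7 96 258 0 0 0 0;0.7 108 292 10 0 0 -0.017;0.7 114 309 30 0 0 -0.017"
}}

```text
clock: 8.6
ee_pos: [478.5, 242.0, 257.9]
orientation: [[-0.987, 0.158, 0.002], [0.158, 0.987, 0.002], [-0.001, 0.003, -1.0]]
ft_force: [0.5, -0.2, -0.2]
gripper_width: 0.7
gripper_force: 0.0
```

```bash
python3 - <<'E'
from rig import robot, cams, job_done
from h import *
import cv2
t=cams.read_camera('top'); s=cams.read_camera('side')
cv2.imwrite('pics/m3.png',np.hstack([cv2.resize(t[170:310,363:503],(400,400),interpolation=cv2.INTER_CUBIC),cv2.resize(s[100:240,290:430],(400,400),interpolation=cv2.INTER_CUBIC)]))
E
```

```text
(no output)
```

View pics/m3.png

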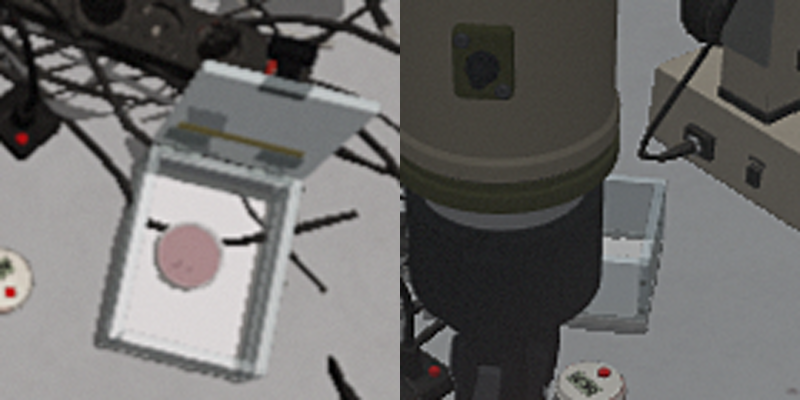

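The lid stands open and the dish is visible at crop (189,256) of the top view. I'll check the lid angle from its top corners at crop (378,100) and (207,62).

```bash
python3 - <<'E'
from rig import robot, cams, job_done
from h import *
T=cams.calibration('top'); b=[447.5,-255.2,-.178]
W=lambda l:Rz(b[2])@np.array(l,float)+[b[0],b[1],0]
for th in (1.5,1.57,1.65,1.7,1.75,1.8):
    u=np.array([-np.cos(th),np.sin(th)]);n=np.array([np.sin(th),np.cos(th)])
    f=lambda h:[proj(T,W((73+146*u[0]+h*n[0],y,60+146*u[1]+h*n[1]))).round(1).tolist() for y in(56,-56)]
    print(th,f(0),f(8))
print('seen',(363+207*.35,170+62*.35),(363+378*.35,170+100*.35))
print('dish',unproj(T,(363+189*.35,170+256*.35),22), 'wrist said 455.7 -251.8; box corner check',unproj(T,(363+100*.35,170+345*.35),0),W((-73,56,0)))
s=robot.sense(); print(s['ee_pos'],s['orientation'].round(3).tolist())
E
```

```text
1.5 [[431.7, 204.1], [493.8, 219.4]] [[432.7, 199.8], [494.7, 215.1]]
1.57 [[432.9, 198.7], [494.9, 213.9]] [[433.8, 194.5], [495.7, 209.7]]
1.65 [[434.2, 192.7], [495.9, 207.9]] [[435.0, 188.7], [496.6, 203.8]]
1.7 [[434.9, 189.1], [496.5, 204.2]] [[435.6, 185.2], [497.0, 200.2]]
1.75 [[435.5, 185.6], [496.9, 200.6]] [[436.2, 181.8], [497.4, 196.8]]
1.8 [[436.1, 182.2], [497.3, 197.2]] [[436.7, 178.6], [497.7, 193.4]]
seen (435.45, 191.7) (495.29999999999995, 205.0)
dish [ 453.92266209 -251.18838671   22.        ] wrist said 455.7 -251.8; box corner check [ 385.39111766 -191.37558164    0.        ] [ 385.56886141 -187.15932046    0.        ]
[477.05047913 240.47371164 254.53984505] [[-0.987, 0.158, -0.003], [0.158, 0.987, -0.002], [0.003, -0.002, -1.0]]
```

Emit:
{"name": "send_path", "arguments": {
  "increments": "0.7 -0.5 -1 20 0 0 0;0.7 -1 -1.3 60 0 0 0;0.7 -1 -1.3 100 0 0 0;0.7 -1 -1.3 125 0 0 0;0.7 -1 -1.3 130 0 0 0;0.7 -1 -1.3 130 0 0 0;0.7 -1 -1.3 130 0 0 0"
}}

```text
clock: 9.4
ee_pos: [481.1, 236.6, 129.0]
orientation: [[-0.986, 0.164, 0.002], [0.164, 0.986, 0.001], [-0.002, 0.002, -1.0]]
ft_force: [-0.9, -0.4, 1.0]
gripper_width: 0.702
gripper_force: 0.0
```

```bash
python3 - <<'E'
from rig import robot, cams, job_done
for i in range(3):
  s=robot.sense(); print(s['ee_pos'].round(2),s['orientation'].round(3)[1].tolist()); im=cams.read_camera('wrist')
import cv2; cv2.imwrite('pics/w4.png',im)
E
```

```text
[481.12 236.57 129.  ] [0.164, 0.986, 0.001]
[481.09 236.76 129.05] [0.164, 0.987, 0.002]
[480.93 236.86 128.89] [0.163, 0.987, 0.002]
```

View pics/w4.png

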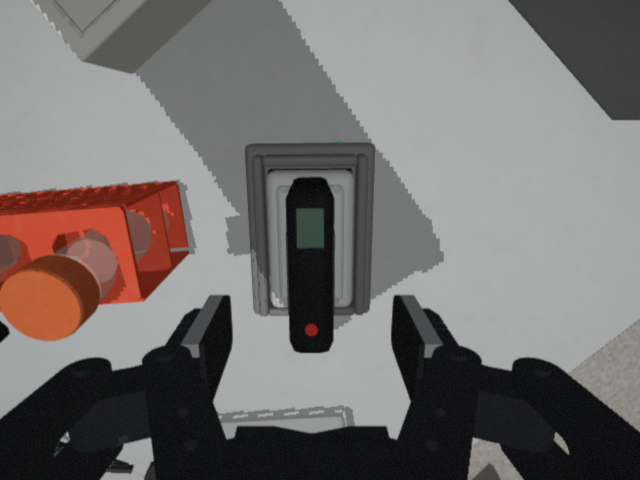

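The handle (x 288–335) is centred between the fingers (231 and 391). I'll go down and grip.

Emit:
{"name": "send_path", "arguments": {
  "increments": "0.7 2.4 0.5 25 0 0 0;0.7 2.4 0.5 45 0 0 0;0.7 2.4 0.5 56 0 0 0;0.7 2.4 0.5 59 0 0 0;0.7 2.4 0.5 59 0 0 0;0.7 2.4 0.5 59 0 0 0"
}}

```text
clock: 10.15
ee_pos: [478.3, 237.7, 69.1]
orientation: [[-0.987, 0.163, 0.001], [0.163, 0.987, 0.001], [-0.001, 0.001, -1.0]]
ft_force: [-0.0, -0.7, 1.0]
gripper_width: 0.695
gripper_force: 0.0
```

Emit:
{"name": "send_path", "arguments": {
  "increments": "0.4 0 0 0 0 0 0;0.3 0 0 0 0 0 0;0.2 0 0 0 0 0 0;0.1 0 0 0 0 0 0;0.1 0 0 0 0 0 0;0.1 0 0 0 0 0 0;0.1 0 0 0 0 0 0",
  "clamp_n": 80
}}

```text
clock: 10.85
ee_pos: [477.9, 237.5, 68.7]
orientation: [[-0.987, 0.163, 0.0], [0.163, 0.987, 0.001], [-0.0, 0.001, -1.0]]
ft_force: [-2.2, -1.4, 7.0]
gripper_width: 0.245
gripper_force: 78.5
```

Emit:
{"name": "send_path", "arguments": {
  "increments": "0.1 0 0 -2 0 0 0;0.1 0 0 -6 0 0 0;0.1 0 0 -12 0 0 0;0.1 0 0 -20 0 0 0;0.1 0 0 -30 0 0 0;0.1 0 0 -40 0 0 0;0.1 0 0 -50 0 0 0;0.1 0 0 -50 0 0 0",
  "clamp_n": 80
}}

```text
clock: 11.65
ee_pos: [478.5, 237.9, 119.9]
orientation: [[-0.987, 0.163, 0.002], [0.163, 0.987, 0.002], [-0.002, 0.002, -1.0]]
ft_force: [-0.6, -0.1, -2.5]
gripper_width: 0.244
gripper_force: 78.4
```

Emit:
{"name": "send_path", "arguments": {
  "increments": "0.1 0 0 -30 0 0 0;0.1 0 0 -65 0 0 0;0.1 0 0 -85 0 0 0;0.1 -1 -8 -92 0 0 0;0.1 -3 -30 -92 0 0 0;0.1 -7 -60 -92 0 0 0;0.1 -11 -95 -92 0 0 0;0.1 -15 -130 -92 0 0 0"
}}

```text
clock: 12.45
ee_pos: [469.9, 103.4, 208.3]
orientation: [[-0.986, 0.164, -0.002], [0.164, 0.986, -0.001], [0.002, -0.002, -1.0]]
ft_force: [0.5, -0.7, -2.1]
gripper_width: 0.245
gripper_force: 78.9
```

Emit:
{"name": "send_path", "arguments": {
  "increments": "0.1 -4 -35 0 0 0 0;0.1 -8 -70 0 0 0 0;0.1 -12 -105 0 0 0 0;0.1 -16 -140 0 0 0 0;0.1 -20 -175 0 0 0 0;0.1 -25 -210 0 0 0 0;0.1 -29 -245 0 0 0 0;0.1 -33 -280 0 0 0 0.005"
}}

```text
clock: 13.25
ee_pos: [455.8, -177.4, 208.5]
orientation: [[-0.986, 0.169, -0.002], [0.169, 0.986, 0.001], [0.002, 0.0, -1.0]]
ft_force: [0.2, -0.1, -3.5]
gripper_width: 0.243
gripper_force: 78.9
```

Emit:
{"name": "send_path", "arguments": {
  "increments": "0.1 -3 -25 0 0 0 0.01;0.1 -5 -48 0 0 0 0.01;0.1 -7 -65 0 0 0 0.01;0.1 -8 -74 0 0 0 0.01;0.1 -9 -77 0 0 0 0.01;0.1 -9 -77 0 0 0 0.01;0.1 -9 -77 0 0 0 0.01;0.1 -9 -77 0 0 0 0.01"
}}

```text
clock: 14.05
ee_pos: [454.3, -251.5, 209.9]
orientation: [[-0.984, 0.177, -0.0], [0.177, 0.984, 0.001], [0.0, 0.001, -1.0]]
ft_force: [0.6, 0.2, -2.2]
gripper_width: 0.244
gripper_force: 78.9
```

```bash
python3 - <<'E'
from rig import robot, cams, job_done
import cv2,pickle,numpy as np
P=[]
for i in range(5):
  s=robot.sense(); P.append(s['ee_pos']); im=cams.read_camera('wrist')
c=cams.calibration('wrist');print(np.mean(P,0),s['orientation'].round(3).tolist(),s['gripper_width'])
cv2.imwrite('pics/w5.png',im);pickle.dump(c,open('w5.pkl','wb'))
t=cams.read_camera('side'); cv2.imwrite('pics/s5.png',np.hstack([cv2.resize(im,(400,300)),cv2.resize(t[70:220,250:450],(400,300),interpolation=cv2.INTER_CUBIC)]))
E
```

```text
[ 454.25567812 -251.72568778  210.03499033] [[-0.984, 0.177, 0.0], [0.177, 0.984, 0.0], [-0.0, 0.0, -1.0]] 0.2449371964438966
```

View pics/s5.png

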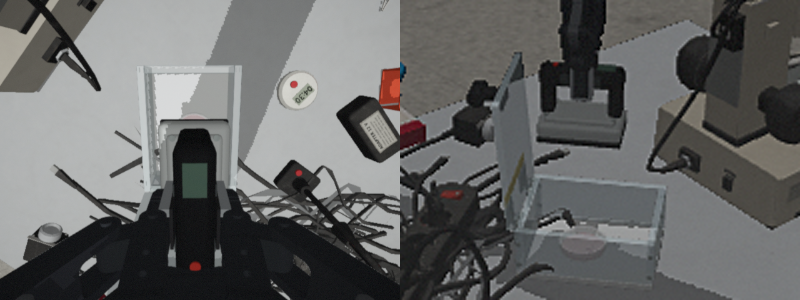

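Wrist view (half scale): the handle is at x≈194, y 130–268, level over the box. The side view shows the lid slightly past upright, and the probe hanging level above the open box. Next I'll measure the probe's offset in the hand numerically.

```bash
python3 - <<'E'
from rig import robot, cams, job_done
from h import *; import pickle,cv2
c=pickle.load(open('w5.pkl','rb')); tcp=np.array([454.26,-251.73,210.03])
R=np.array(robot.sense()['orientation'])
L=lambda x,y,z:(R.T@(unproj(c,(x*1.6,y*1.6),z)-tcp)).round(1)
print('handle near/far (tool)',L(194,130,228),L(195,270,228))
# box near corners, lid open: outer rim z=60
print('rim near corners',unproj(c,(138*1.6,67*1.6),60),unproj(c,(241*1.6,67*1.6),60))
# head near/top edges and box rim along rows by intensity
im=cv2.cvtColor(cv2.imread('pics/w5.png'),cv2.COLOR_BGR2GRAY)
print('col310',im[100:220:3,345].tolist()); print('row',im[212,220:400:4].tolist())
# pink dish pixels visible
hsv=cv2.imread('pics/w5.png').astype(int); m=(hsv[...,2]-hsv[...,1]>12)&(np.arange(480)[:,None]<220)&(np.abs(np.arange(640)-310)<80)
ys,xs=np.nonzero(m); print(len(xs),xs.min(),xs.max(),ys.min(),xs.mean())
top=ys.min(); print(xs[ys<=top+2].mean(), unproj(c,(xs[ys<=top+2].mean(),top),22))
E
```

```text
handle near/far (tool) [ 45.3   0.2 -18. ] [-31.8   0.7 -18. ]
rim near corners [ 367.52172118 -296.33548099   60.        ] [ 386.81735163 -189.32120935   60.        ]
col310 [125, 125, 179, 193, 194, 189, 158, 160, 161, 161, 161, 160, 160, 160, 161, 160, 160, 161, 161, 161, 160, 161, 161, 161, 160, 161, 160, 161, 160, 160, 97, 83, 104, 121, 132, 138, 144, 144, 125, 130]
row [180, 181, 201, 203, 146, 160, 129, 156, 156, 172, 196, 203, 140, 143, 143, 141, 140, 32, 8, 11, 11, 14, 12, 12, 12, 8, 17, 13, 13, 143, 144, 144, 143, 143, 144, 141, 132, 114, 174, 182, 182, 127, 126, 126, 125]
156 294 326 184 309.77564102564105
309.4864864864865 [ 433.53695143 -249.02078021   22.        ]
```

```bash
python3 - <<'E'
from rig import robot, cams, job_done
from h import *; import pickle,cv2
c=pickle.load(open('w5.pkl','rb')); tcp=np.array([454.26,-251.73,210.03]); R=np.array(robot.sense()['orientation'])
im=cv2.cvtColor(cv2.imread('pics/w5.png'),cv2.COLOR_BGR2GRAY)
for x in (305,312): print(x,list(zip(range(182,216,1),im[182:216,x].tolist())))
P=lambda l:proj(c,tcp+R@np.array(l,float)).round(1)
for o in (-2,0,2,4): # probe offset along tool x; underside 57 below tcp
    print(o,'bar near top/bot',P((42+o,0,-17)),P((42+o,0,3)),'head near top/bottom, right',P((42+o,15,31)),P((42+o,15,57)))
E
```

```text
305 [(182, 166), (183, 178), (184, 177), (185, 171), (186, 167), (187, 168), (188, 170), (189, 166), (190, 126), (191, 49), (192, 36), (193, 78), (194, 95), (195, 100), (196, 102), (197, 105), (198, 113), (199, 120), (200, 126), (201, 129), (202, 130), (203, 132), (204, 130), (205, 96), (206, 31), (207, 11), (208, 13), (209, 8), (210, 12), (211, 17), (212, 15), (213, 16), (214, 15), (215, 16)]
312 [(182, 171), (183, 182), (184, 178), (185, 170), (186, 170), (187, 171), (188, 170), (189, 166), (190, 127), (191, 46), (192, 38), (193, 78), (194, 95), (195, 98), (196, 102), (197, 107), (198, 115), (199, 118), (200, 125), (201, 128), (202, 130), (203, 133), (204, 129), (205, 96), (206, 32), (207, 15), (208, 16), (209, 15), (210, 14), (211, 6), (212, 12), (213, 13), (214, 17), (215, 8)]
-2 bar near top/bot [309.8 225.1] [310.  210.4] head near top/bottom, right [347.4 195.6] [342.6 185.6]
0 bar near top/bot [309.8 218.4] [310.  204.6] head near top/bottom, right [347.5 190.7] [342.7 181.3]
2 bar near top/bot [309.8 211.6] [310.  198.7] head near top/bottom, right [347.6 185.7] [342.8 177. ]
4 bar near top/bot [309.8 204.8] [310.  192.8] head near top/bottom, right [347.8 180.7] [342.9 172.7]
```

```bash
python3 - <<'E'
from rig import robot, cams, job_done
from h import *; import cv2
S=cams.calibration('side'); T=cams.calibration('top'); tcp=np.array([454.26,-251.73,210.03]); R=np.array(robot.sense()['orientation'])
P=lambda c,l:proj(c,tcp+R@np.array(l,float)).round(1).tolist()
print('head bottom +y corners side',P(S,(-42,25,57)),P(S,(42,25,57)),'top',P(S,(-42,25,31)),P(S,(42,25,31)))
print('bar top +y edge',P(S,(-42,11,-17)),P(S,(42,11,-17)))
im=cams.read_camera('side'); cv2.imwrite('pics/s6.png',im); g=cv2.cvtColor(im,cv2.COLOR_BGR2GRAY)
for x in range(320,366,4): print(x,g[94:148,x].tolist())
print('rows'); 
for y in (128,132,136): print(y,g[y,312:372].tolist())
E
```

```text
head bottom +y corners side [318.9, 142.0] [360.7, 145.7] top [318.6, 130.5] [361.1, 134.1]
bar top +y edge [319.4, 105.0] [362.7, 108.4]
320 [97, 100, 95, 99, 99, 96, 104, 105, 48, 41, 43, 20, 18, 16, 17, 24, 24, 48, 48, 46, 45, 47, 47, 46, 56, 60, 58, 59, 58, 57, 75, 132, 122, 96, 79, 83, 86, 85, 90, 84, 76, 75, 74, 75, 46, 23, 14, 103, 127, 124, 124, 123, 125, 132]
324 [103, 101, 101, 107, 98, 107, 32, 15, 18, 23, 20, 20, 25, 20, 23, 20, 23, 24, 20, 23, 25, 21, 22, 22, 24, 25, 30, 19, 26, 22, 24, 16, 91, 90, 92, 85, 71, 86, 92, 87, 77, 75, 74, 76, 58, 28, 16, 62, 128, 125, 122, 127, 137, 59]
328 [98, 99, 100, 107, 101, 99, 107, 56, 29, 19, 25, 25, 21, 24, 23, 25, 25, 20, 13, 99, 99, 97, 99, 101, 99, 77, 67, 66, 88, 87, 89, 89, 88, 87, 88, 90, 75, 80, 89, 91, 80, 75, 75, 75, 75, 37, 23, 34, 131, 128, 133, 58, 42, 38]
332 [21, 14, 15, 16, 15, 18, 47, 21, 18, 25, 23, 22, 24, 35, 29, 30, 34, 30, 13, 99, 126, 125, 122, 122, 125, 128, 95, 85, 85, 85, 87, 88, 85, 86, 85, 92, 82, 76, 90, 92, 84, 75, 74, 72, 76, 47, 24, 15, 102, 127, 109, 109, 71, 49]
336 [27, 21, 25, 23, 22, 33, 29, 27, 2
[... 1928 characters left out ...]
 88, 88, 88, 85, 85, 86, 86, 86, 86, 87, 87, 84, 88, 88, 88, 85, 87, 85, 87, 86, 87, 87, 87, 89, 89, 89, 70, 50, 31, 16, 18, 13, 61, 82, 57, 107, 126, 124, 123, 124, 123, 126, 126, 123]
132 [93, 93, 99, 125, 126, 129, 88, 85, 90, 92, 90, 93, 92, 94, 90, 90, 89, 90, 88, 88, 90, 88, 88, 88, 88, 88, 87, 80, 80, 80, 82, 77, 77, 74, 72, 74, 73, 72, 72, 74, 75, 78, 78, 80, 75, 74, 87, 86, 80, 65, 21, 126, 130, 124, 124, 123, 120, 120, 121, 122]
136 [94, 94, 93, 114, 123, 130, 98, 72, 74, 75, 73, 74, 74, 74, 77, 75, 75, 72, 75, 74, 74, 76, 75, 77, 75, 73, 76, 76, 77, 77, 75, 75, 76, 75, 77, 78, 76, 76, 77, 79, 80, 79, 81, 83, 83, 84, 82, 78, 64, 21, 127, 129, 124, 124, 123, 123, 122, 123, 125, 123]
```

The probe is level, since its lower edge slope in the side image matches the model. It is centred in the grip to within about 0.5 mm. I'll lower it in two stages.

Emit:
{"name": "send_path", "arguments": {
  "increments": "0.1 -1.5 0 15 0 0 0;0.1 -1.5 0 35 0 0 0;0.1 -1.5 0 55 0 0 0;0.1 -1.5 0 72 0 0 0;0.1 -1.5 0 86 0 0 0;0.1 -1.5 0 96 0 0 0;0.1 -1.5 0 100 0 0 0;0.1 -1.5 0 100 0 0 0",
  "clamp_n": 80
}}

```text
clock: 15.2
ee_pos: [455.5, -252.6, 109.9]
orientation: [[-0.984, 0.178, -0.0], [0.178, 0.984, 0.0], [0.0, -0.0, -1.0]]
ft_force: [0.8, -0.3, -2.0]
gripper_width: 0.24
gripper_force: 78.9
```

```bash
python3 - <<'E'
from rig import robot, cams, job_done
import numpy as np
P=[]
for i in range(6):
  s=robot.sense(); P.append(s['ee_pos']); im=cams.read_camera('top')
print(np.mean(P,0),s['orientation'].round(4).tolist(),s['ft_force'])
import cv2; cv2.imwrite('pics/t7.png',im); cv2.imwrite('pics/s7.png',cams.read_camera('side'))
E
```

```text
[ 455.85394964 -252.75700668  110.49911876] [[-0.9841, 0.1778, 0.001], [0.1778, 0.9841, -0.0001], [-0.001, 0.0001, -1.0]] [ 1.0073208  -0.35241733 -2.19542247]
```

Emit:
{"name": "send_path", "arguments": {
  "increments": "0.1 0 0.5 6 0 0 0;0.1 0 0.5 12 0 0 0;0.1 0 0.5 17 0 0 0;0.1 0 0.5 20 0 0 0;0.1 0 0.5 21 0 0 0;0.1 0 0.5 21 0 0 0;0.1 0 0.5 21 0 0 0",
  "clamp_n": 80
}}

```text
clock: 16.25
ee_pos: [455.7, -252.2, 89.2]
orientation: [[-0.984, 0.178, 0.0], [0.178, 0.984, -0.0], [-0.0, 0.0, -1.0]]
ft_force: [-0.6, -0.3, -2.9]
gripper_width: 0.246
gripper_force: 78.9
```

```bash
python3 - <<'E'
from rig import robot, cams, job_done
from h import *
import cv2
P=[]
for i in range(6):
  s=robot.sense(); P.append(s['ee_pos']); im=cams.read_camera('side')
tcp=np.mean(P,0);R=np.array(s['orientation']);print(tcp,s['ft_force'],s['gripper_width'])
cv2.imwrite('pics/s8.png',im); S=cams.calibration('side')
# dish vs probe underside in the side view
print('head bottom +y mid',proj(S,tcp+R@np.array([0,25,57.])),proj(S,tcp+R@np.array([0,22,57.])),'dish top near/centre edge', proj(S,[456,-226,22]),proj(S,[456,-226,8]))
g=im.astype(int)
for x in (334,342,350):
    v=proj(S,tcp)[0]; print(x,[(y,g[y,x].tolist()) for y in range(176,212,1)])
E
```

```text
[ 455.76618625 -252.16157751   89.22357742] [-0.26277201 -0.11477936 -1.81316448] 0.24469852308610862
head bottom +y mid [338.958754   193.04354768] [339.20313018 192.21420433] dish top near/centre edge [340.95728069 197.3629229 ] [340.9474721  202.62604008]
334 [(176, [88, 89, 87]), (177, [89, 90, 88]), (178, [88, 89, 86]), (179, [88, 89, 86]), (180, [94, 94, 92]), (181, [80, 80, 78]), (182, [83, 83, 81]), (183, [93, 92, 90]), (184, [91, 91, 90]), (185, [76, 75, 74]), (186, [98, 98, 93]), (187, [128, 125, 117]), (188, [127, 126, 118]), (189, [71, 66, 65]), (190, [55, 54, 49]), (191, [65, 63, 59]), (192, [107, 105, 109]), (193, [108, 107, 110]), (194, [107, 105, 109]), (195, [107, 106, 107]), (196, [87, 85, 88]), (197, [84, 81, 83]), (198, [84, 83, 84]), (199, [92, 92, 88]), (200, [95, 92, 90]), (201, [94, 92, 87]), (202, [94, 92, 87]), (203, [92, 90, 86]), (204, [94, 92, 88]), (205, [94, 92, 88])
[... 984 characters left out ...]
, [88, 90, 88]), (180, [88, 89, 88]), (181, [94, 95, 93]), (182, [89, 86, 86]), (183, [74, 75, 73]), (184, [90, 88, 87]), (185, [98, 97, 94]), (186, [84, 86, 85]), (187, [69, 68, 69]), (188, [127, 124, 115]), (189, [133, 130, 122]), (190, [89, 87, 82]), (191, [59, 58, 54]), (192, [54, 51, 46]), (193, [98, 97, 100]), (194, [105, 103, 105]), (195, [86, 83, 86]), (196, [82, 81, 81]), (197, [83, 81, 81]), (198, [91, 89, 86]), (199, [94, 91, 87]), (200, [94, 92, 88]), (201, [94, 92, 90]), (202, [94, 91, 88]), (203, [94, 92, 87]), (204, [94, 90, 88]), (205, [96, 94, 90]), (206, [93, 91, 86]), (207, [93, 92, 88]), (208, [94, 92, 88]), (209, [100, 98, 93]), (210, [99, 101, 99]), (211, [88, 88, 88])]
```

```bash
python3 -c "
from rig import robot, cams, job_done
print(job_done())"
```

```text
the job is handed in; nothing more can be done
None
```

I handed the job in at about 17 s: the lid stands open at about 1.66–1.7 rad and the probe is held level and square, centred over the dish to within about 1–2 mm and about 10 mm above it, as measured; no contact showed in the force readings, and I did not re-measure the rack, tubes and timer afterwards.

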